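Hold the trial-lens case open at 60 degrees

ROBOT

A 6-joint arm with a two-finger parallel gripper is mounted at the origin on the work surface. World frame = base frame: x ahead of the robot, y to its left, z up, the work surface at z = 0. Lengths are in m, angles in rad, forces in N, time in s.
With the tool pointing down it reaches from about 0.35 to 0.775 m from the base axis. Payload 5.5 kg.
Tool frame: the origin (TCP) lies at the very end of the fingers, on their centre line; the grasp point (between the pads) lies 19 mm behind it; z points along the fingers, y is the line along which they close (so a half turn about z gives the same grasp; the last joint's range is limited). The gripper opens to 85 mm and grips with 20 to 120 N. Pads are 22 mm wide; open, the fingers measure 114 mm over their backs; the gripper's body (76 mm by 85 mm) begins 54 mm behind the grasp point. The pads swing forward as they close: fully open they stand 13 mm farther back than shut.
Start: joints at [1.019, 0.313, 0.046, 1.304, 0, 1.431], TCP at [0.23, 0.527, 0.231] pointing down, gripper open.
Joint ranges: [-2.76, 2.76], [-0.86, 1.69], [-1.03, 1.26], [-2.2, 2.34], [-1.47, 1.5], [-3.14, 3.14]. Speed limits (rad/s): [2.57, 2.57, 3.14, 3.14, 3.14, 3.14].

INTERFACE

Orientations are given as a unit quaternion [w, x, y, z].
In Python, from workcell import get_state, read_camera, hand_in gives the robot as it stands.
- The arm moves only by the tool send_rows, never from a script. Its argument "increments" is a list of rows, each an object of numbers: "dx", "dy", "dz": the shift along the world's x, y, z in units of 25 mm (1.0 is 25 mm); "roll": the turn about the world's z in units of 8 degrees (1.0 is 8 degrees); "claw": the opening, from -1 (shut) to 1 (fully open). In form: [{"dx": .., "dy": .., "dz": .., "roll": .., "claw": ..}, ...]. A call has exactly 5 rows; each row is the pose to reach, as a shift and turn from the pose commanded when the call began; what a row does not reach only later rows make up. A row lasts 1/8 s, in which the tool goes at most 62.5 mm and 10.7 degrees, less where a joint would pass 70% of its speed; a pose out of reach is approached as far as the arm can. A call with a gripper value outside its range is refused whole. The fingers move at their own pace and stop on an object; "grip_force" is the grip in N (left out, the last holds). Time passes only in rows, so rows that repeat a pose let the fingers close, or fill a call up. It gives the time, the measured TCP pose, the force, the opening and the grip force at its end, in the units of the state.
- get_state(): the state, without advancing time (a new reading comes with each control period).
- read_camera(name): name is "scene" or "top"; returns a dict with "image" (420x560x3 uint8, blue, green, red), "fx", "fy", "cx", "cy" (pixels), "world_to_cam" (4x4, takes a point from world to camera coordinates). Camera axes: x right, y up, looking along -z (the intrinsics and any distortion apply to the point x, -y, -z); pixel columns grow to the right and rows downward; lengths in m; the calibration is good to about 2 mm. A picture is of the moment at which its call begins. There is no depth.
- hand_in(): hands the job in; it is judged then, once.
The state is a dict: "clock": time; "joint_pos": joint angles; "qvel": joint speeds; "tau": joint torques, N m; "tcp_pos": TCP position; "orientation": TCP orientation; "wrist_force": force on the tool from outside, world axes, zero at the start; "ft_torque": the same for the moment, N m; "finger_gap": finger opening in m; "grip_force": force on a finger pad.
Only numpy, scipy, OpenCV 4.12 (cv2) and the standard library are available. Lean on these libraries where they do the work, as an engineer would, in place of code of your own. Each camera call takes 0.05 s, during which the arm holds its last target. There are 200 camera calls.

TASK

Someone left the hand-held eye occluder lying on the trial-lens case: with the lid still shut, lift it off and lay it flat in the steel instrument tray (set it down, do not drop it). Then raise the lid of the case to 60 degrees from shut and finish with the gripper still holding it there, so that the optician across the table can pick lenses; the lid falls shut if released, so never let it slam, and leave the eye drops, mug and small box where they stand.

Things in the scene. Friction and masses are not known exactly. Their poses are not given: they have to be found in the camera images.
- case: Trial-lens case: grey box 240 (x) x 280 (y) x 70 mm high without its lid, fixed to the desk. Origin: centre of its underside; z up. The hinge runs along its -x edge (the robot's side); the lid's free edge and handle are at its +x side. Case and tray may stand left or right. Inside are rows of lenses.
- lid (a joint): Lid angle in rad: 0 shut, grows as the free (+x of the case) edge rises towards the robot; 60 degrees = 1.047; stop at 1.75. Lid: slab 240 x 280 x 12 mm, about 0.5 kg (varies), its top 82 mm above the desk when shut. No catch, hardly any friction: it falls shut when released.
- lid_hinge (a point): Middle of the hinge line, 70 mm above the desk, 120 mm to the case's -x side of its centre. The hinge line runs along the case's y axis. The lid turns about it.
- lid_handle (a point): Middle of the lid's handle bar, the grip point; moves with the lid. Round steel bar 10 mm thick, 120 mm long, parallel to the hinge (case y), a post at each end. Shut: 122 mm above the desk, 40 mm above the lid's top, 200 mm from the hinge line along case x and 52 mm above it. The bar can pivot in the grip, so the tool may tilt less than the lid. Site z: out of the lid's top.
- occluder: Hand-held eye occluder, flat black plastic, 60 g (varies), lying on the hinge half of the lid, its x axis within 20 degrees of the case's +y. Handle: square bar 14 x 14 mm, x = -95 to +35 mm; then a round paddle 60 mm across, 12 mm thick, centred at x = +63 mm; 188 mm long in all. Origin: underside of the handle, below its balance point.
- occluder_grip (a point): Balance point, middle of the handle's thickness, 7 mm above its underside, 28 mm from where the paddle joins the handle; grip here across the handle (along the occluder's y).
- occluder_paddle (a point): Centre of the occluder's round paddle, 63 mm along the occluder's x from its origin.
- tray: Open steel instrument tray fixed to the desk, 270 (x) x 140 (y) x 30 mm high, walls and floor 5 mm thick. Origin: centre of its underside; z up.
- eyedrops: Bystander: small eye-drop bottle, 34 mm across, 75 mm high, on the far side of the desk. Origin: centre of its underside.
- mug: Bystander: white mug, 80 mm across, 90 mm high, far side of the desk. Origin: centre of its underside.
- lens_box: Bystander: small cardboard box 60 x 90 x 50 mm, far side of the desk. Origin: centre of its underside.
Things that resemble listed ones, but are neither listed nor needed, are in the scene too. What is shaped like the occluder but pink or yellow is not meant.

How it is judged:
By the outcome, as a careful person would: the job done as asked, in the order asked, and still so for the second after the job is handed in, while the arm keeps its last pose, push and grip.
It also fails if it takes over 59 s, if anything falls off the work surface, if the arm or the gripper's body presses on something with over 40 N, if the wrist force passes 120 N, or if a joint passes its speed limit or range.

## Working session

There is one attempt and no reset: what is moved stays moved. The work goes in short steps, Python scripts to look and compute and a tool call to move; the robot and the scene stay as the last step left them, time stands still between calls to the robot, and variables do not carry over. Pictures are saved under pics/ and viewed, at most 10 in all, crops included, and the job is handed in when it is done.

Besides the shell and the picture viewer there is one more tool, called after "Request:" by a JSON object that holds its "op" and its "data". send_rows: Moves the arm, as the interface text tells. Its arguments: {"type":"object","properties":{"increments":{"type":"array","items":{"type":"object","properties":{"dx":{"type":"number"},"dy":{"type":"number"},"dz":{"type":"number"},"roll":{"type":"number"},"claw":{"type":"number"}}}},"grip_force":{"type":"number"}},"required":["increments"]}

```bash
ls; mkdir -p pics; python3 - <<'E'
from workcell import *
import cv2,pickle
s=get_state();print(s)
for n in("scene","top"):
    c=read_camera(n);pickle.dump(c,open(n+'.pkl','wb'));cv2.imwrite(f'pics/{n}0.png',c['image']);print({k:v for k,v in c.items() if k!='image'})
E
```

```text
pics
{'clock': 0.0, 'joint_pos': array([ 1.01941481e+00,  3.14020470e-01,  4.49955586e-02,  1.30359699e+00,
       -6.82932925e-06,  1.43123137e+00]), 'qvel': array([-0.00083574,  0.00113837, -0.00060365, -0.00200239, -0.00040012,
       -0.00062082]), 'tau': array([ 2.73417005e-03, -4.80625248e+01,  2.98534387e+01,  1.92611315e-02,
       -1.44227506e-04, -9.44354696e-06]), 'tcp_pos': array([0.22988468, 0.5264989 , 0.23040423]), 'orientation': array([-3.05894409e-04,  2.04456251e-01,  9.78875277e-01, -8.60009681e-04]), 'wrist_force': array([0.15799718, 0.53624071, 0.39144839]), 'ft_torque': array([ 0.03384791, -0.02587553,  0.01715418]), 'grip_force': 0.0, 'finger_gap': 0.08550473836228392}
{'fx': 451.4434859096294, 'fy': 451.4434859096294, 'cx': 278.42239399937085, 'cy': 212.60541805946755, 'world_to_cam': array([[-0.59763354,  0.8017093 ,  0.00981582,  0.43162768],
       [-0.672119  , -0.5076304 ,  0.53904307,  0.2330865 ],
       [ 0.43713864,  0.31555282,  0.842221  , -1.22750363],
       [ 0.        ,  0.        ,  0.        ,  1.        ]])}
{'fx': 432.367128081756, 'fy': 432.367128081756, 'cx': 278.9785586604721, 'cy': 208.63740441783543, 'world_to_cam': array([[ 0.01539973, -0.99956027, -0.02533991, -0.14361443],
       [ 0.99832709,  0.01395832,  0.05610868, -0.51413891],
       [-0.05573031, -0.02616157,  0.99810305, -1.04570414],
       [ 0.        ,  0.        ,  0.        ,  1.        ]])}
```

View pics/top0.png

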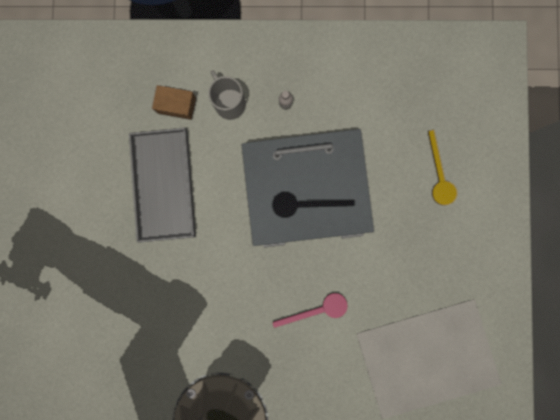

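View pics/scene0.png

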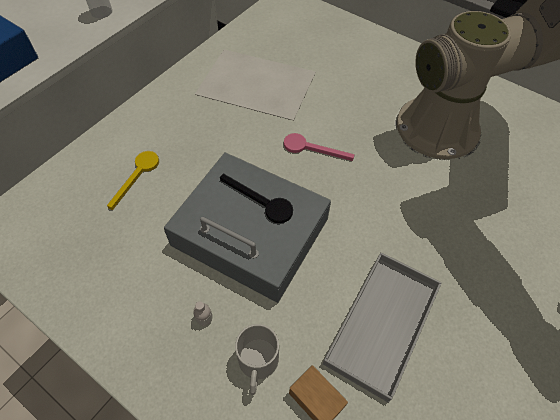

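Candidates for the occluder in the top view: black at (285,204)–(354,203) on the case, pink at (335,305)–(275,323) on the desk, and yellow at (444,192)–(432,131) on the desk. I choose the black one on the lid. In the top view the tray spans (132,130)–(195,240), and the lid handle bar runs from (277,155) to (330,149). The mug is at (228,95), the drops at (286,99) and the box at (174,101), all beyond the case and tray.

```bash
cat > h.py <<'E'
import numpy as np,cv2
def ray(c,u,v):
    M=c['world_to_cam'];R=M[:3,:3];o=-R.T@M[:3,3]
    d=R.T@np.array([(u-c['cx'])/c['fx'],-(v-c['cy'])/c['fy'],-1.]);return o,d
def onz(c,u,v,z):
    o,d=ray(c,u,v);return o+d*(z-o[2])/d[2]
def two(c1,p1,c2,p2):
    A=[];b=[]
    for c,p in((c1,p1),(c2,p2)):
        o,d=ray(c,*p);d/=np.linalg.norm(d);P=np.eye(3)-np.outer(d,d);A.append(P);b.append(P@o)
    return np.linalg.lstsq(np.vstack(A),np.hstack(b),rcond=None)[0]
def proj(c,p):
    q=c['world_to_cam']@np.append(p,1);return np.array([c['cx']+c['fx']*q[0]/-q[2],c['cy']+c['fy']*q[1]/q[2]])
def big(m):
    cs,_=cv2.findContours(m.astype(np.uint8),cv2.RETR_EXTERNAL,cv2.CHAIN_APPROX_NONE);return max(cs,key=cv2.contourArea)
E
python3 - <<'E'
import pickle;from h import *
np.set_printoptions(precision=4,suppress=True)
C={n:pickle.load(open(n+'.pkl','rb')) for n in('top','scene')}
roi={'top':(262,180,365,226),'scene':(210,165,300,230)}
occ={}
for n,c in C.items():
    x0,y0,x1,y1=roi[n];im=c['image'];m=np.zeros(im.shape[:2],np.uint8);m[y0:y1,x0:x1]=im[y0:y1,x0:x1].max(2)<45
    k=big(m)[:,0]; 
    P=np.array([onz(c,u,v,.094)[:2] for u,v in k])
    mm=cv2.fillPoly(np.zeros_like(m),[k],1);er=cv2.morphologyEx(mm,cv2.MORPH_OPEN,cv2.getStructuringElement(cv2.MORPH_ELLIPSE,(13,13)))
    pc=np.argwhere(er).mean(0)[::-1]; pw=onz(C[n],*pc,.092)[:2]
    h=np.argwhere(mm&~cv2.dilate(er,np.ones((7,7))))[:,::-1]
    H=np.array([onz(c,u,v,.094)[:2] for u,v in h]); f=cv2.fitLine(H.astype(np.float32),cv2.DIST_L2,0,.01,.01).ravel()
    a=f[:2]*np.sign(f[:2]@(pw-f[2:]));t=(P-f[2:])@a
    print(n,'paddle px',pc,'w',pw,'yaw',np.degrees(np.arctan2(a[1],a[0])),'len',np.ptp(t),'ends',f[2:]+a*t.min(),f[2:]+a*t.max(),'grip from pad',pw-.063*a,'from end',f[2:]+a*(t.min()+.095))
c=C['top'];im=c['image'].astype(int)
print('colours lid',im[175,260],im[220,340],'tray',im[180,165],im[135,133],'desk',im[290,240],'front',im[243,270])
# lid
hsv=cv2.cvtColor(c['image'],cv2.COLOR_BGR2HSV)
m=(im[...,0]-im[...,2]>3); m[:120]=0;m[250:]=0;m[:,:235]=0;m[:,385:]=0
k=big(cv2.morphologyEx(m.astype(np.uint8),cv2.MORPH_CLOSE,np.ones((9,9))))
q=cv2.boxPoints(cv2.minAreaRect(k));ap=cv2.approxPolyDP(cv2.convexHull(k),6,True)[:,0]
print('lid px',ap);L=np.array([onz(c,u,v,.082)[:2] for u,v in ap]);print(L,'mean',L.mean(0),'edges',np.linalg.norm(np.diff(np.vstack([L,L[:1]]),axis=0),axis=1))
m=np.abs(im-im[290,240]).max(2)>18; m[:122]=0;m[245:]=0;m[:,:125]=0;m[:,202:]=0
k=big(cv2.morphologyEx(m.astype(np.uint8),cv2.MORPH_CLOSE,np.ones((5,5))))
ap=cv2.approxPolyDP(cv2.convexHull(k),6,True)[:,0];print('tray px',ap);L=np.array([onz(c,u,v,.03)[:2] for u,v in ap]);print(L,'mean',L.mean(0),'edges',np.linalg.norm(np.diff(np.vstack([L,L[:1]]),axis=0),axis=1))
a=cv2.resize(c['image'][115:255,120:385],None,fx=3,fy=3,interpolation=cv2.INTER_CUBIC);cv2.imwrite('pics/crop.png',a)
E
```

```text
top paddle px [284.6603 204.1245] w [ 0.5222 -0.1508] yaw 92.37137101897804 len 0.1805221755689446 ends [ 0.5287 -0.3047] [ 0.5212 -0.1244] grip from pad [ 0.5248 -0.2138] from end [ 0.5248 -0.2098]
scene paddle px [278.5338 210.3096] w [ 0.525  -0.1479] yaw 92.15223787123008 len 0.19053306852423862 ends [ 0.5318 -0.3067] [ 0.5246 -0.1163] grip from pad [ 0.5273 -0.2108] from end [ 0.5282 -0.2118]
colours lid [89 89 88] [88 88 85] tray [109 112 114] [65 66 67] desk [126 141 142] front [90 91 90]
lid px [[358 133]
 [364 229]
 [256 243]
 [247 144]]
[[ 0.689  -0.3169]
 [ 0.4687 -0.3316]
 [ 0.4331 -0.0867]
 [ 0.6609 -0.0616]] mean [ 0.5629 -0.1992] edges [0.2208 0.2475 0.2291 0.2568]
tray px [[188 127]
 [196 236]
 [137 242]
 [129 133]]
[[0.7121 0.0892]
 [0.4464 0.0626]
 [0.4297 0.2055]
 [0.6959 0.2344]] mean [0.571  0.1479] edges [0.2671 0.1439 0.2678 0.1461]
```

View pics/crop.png

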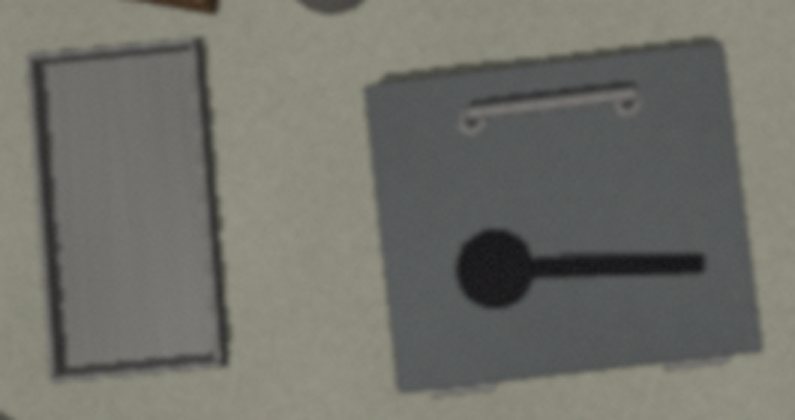

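The crop confirms the choice: a black paddle at full-image (284,204) with its square handle running right to (354,203), lying on the hinge half of the lid. The grip point is about (0.526, -0.2115) with yaw 92°. I'll go there.

Request:
{"op": "send_rows", "data": {"increments": [{"dx": 0.8, "dy": -2, "dz": 0, "roll": -0.6, "claw": 1}, {"dx": 1.6, "dy": -4, "dz": 0, "roll": -1.2, "claw": 1}, {"dx": 2.4, "dy": -6, "dz": 0, "roll": -1.8, "claw": 1}, {"dx": 3.2, "dy": -8, "dz": 0, "roll": -2.4, "claw": 0.5}, {"dx": 4, "dy": -10, "dz": 0, "roll": -3, "claw": 0}], "grip_force": 40}}

```text
clock: 0.72
tcp_pos: [0.3303, 0.2753, 0.2311]
orientation: [0.0, 0.405, 0.915, -0.0]
wrist_force: [1.9, -0.0, -0.3]
finger_gap: 0.0516
grip_force: 0.0
```

```bash
python3 - <<'E'
import pickle;from h import *
np.set_printoptions(precision=4,suppress=True)
C={n:pickle.load(open(n+'.pkl','rb')) for n in('top','scene')};t,s=C['top'],C['scene']
# sub-pixel line of lid edges (intensity gradient) from crop corners
cr=lambda u,v:(u/3+120-1/3,v/3+115-1/3)
for nm,p,z in(('NL',cr(401,390),.082),('NR',cr(762,350),.082),('FR',cr(720,40),.082),('FL',cr(367,87),.082)):print(nm,p,onz(t,*p,z))
for nm,z,a,b in(('bar',.122,(475,106),(632,92)),('post',.082,(471,120),(627,101))):
    A,B=onz(t,*cr(*a),z),onz(t,*cr(*b),z);print(nm,A,B,'mid',(A+B)/2,'yaw',np.degrees(np.arctan2(*(A-B)[1::-1])))
A,B=onz(s,202,221,.122),onz(s,254,245,.122);print('scene bar',A,B,(A+B)/2,np.degrees(np.arctan2(*(A-B)[1::-1])))
for nm,p in(('back',(225,153)),('right',(330,200)),('front',(277,291)),('left',(166,229))):print(nm,onz(s,*p,.082))
p=cv2.resize(s['image'][145:310,160:340],None,fx=4,fy=3.6,interpolation=cv2.INTER_CUBIC)
cv2.imwrite('pics/scrop.png',cv2.resize(s['image'][145:310,160:340],None,fx=3.6,fy=3.6,interpolation=cv2.INTER_CUBIC))
E
```

```text
NL (253.33333333333331, 244.66666666666666) [ 0.4292 -0.0807  0.082 ]
NR (373.6666666666667, 231.33333333333334) [ 0.4638 -0.3534  0.082 ]
FR (359.6666666666667, 128.0) [ 0.7007 -0.3206  0.082 ]
FL (241.99999999999997, 143.66666666666666) [ 0.6615 -0.0501  0.082 ]
bar [ 0.6399 -0.1347  0.122 ] [ 0.6515 -0.2501  0.122 ] mid [ 0.6457 -0.1924  0.122 ] yaw 95.74495504870691
post [ 0.6367 -0.1306  0.082 ] [ 0.6527 -0.2499  0.082 ] mid [ 0.6447 -0.1903  0.082 ] yaw 97.62247074063461
scene bar [ 0.655 -0.245  0.122] [ 0.6349 -0.1265  0.122 ] [ 0.6449 -0.1857  0.122 ] -80.36357205115796
back [ 0.4667 -0.3486  0.082 ]
right [ 0.4296 -0.0773  0.082 ]
front [ 0.6714 -0.0423  0.082 ]
left [ 0.7002 -0.3128  0.082 ]
```

View pics/scrop.png

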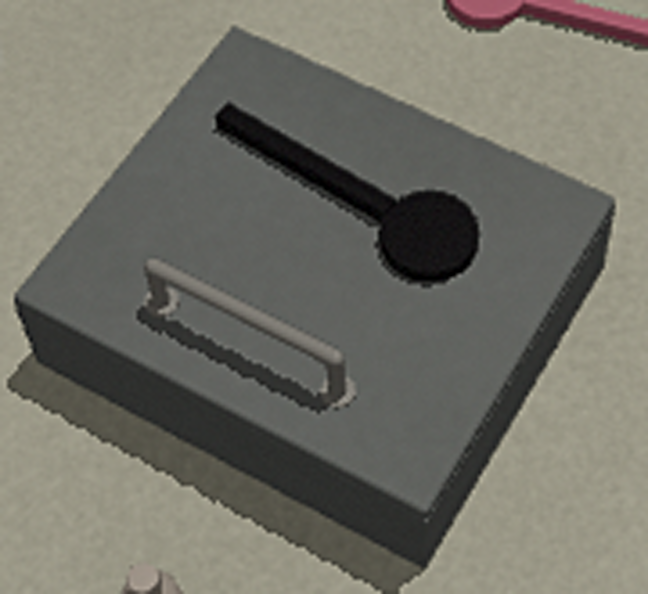

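The scene crop shows the black occluder flat on the lid's hinge half. The bar's ends are at crop (150,265) and (340,355), so the bar's midpoint is about (0.645, -0.188, 0.122). The case yaw is about 7.8°.

Request:
{"op": "send_rows", "data": {"increments": [{"dx": 0.8, "dy": -2, "dz": 0, "roll": -0.6, "claw": -0.2}, {"dx": 1.6, "dy": -4, "dz": 0, "roll": -1.2, "claw": -0.2}, {"dx": 2.4, "dy": -6, "dz": 0, "roll": -1.8, "claw": -0.2}, {"dx": 3.2, "dy": -8, "dz": 0, "roll": -2.4, "claw": -0.2}, {"dx": 4, "dy": -10, "dz": 0, "roll": -3, "claw": -0.2}]}}

```text
clock: 1.35
tcp_pos: [0.4303, 0.0253, 0.2312]
orientation: [-0.0, 0.586, 0.81, 0.0]
wrist_force: [0.9, 0.8, 0.1]
finger_gap: 0.034
grip_force: 0.0
```

Request:
{"op": "send_rows", "data": {"increments": [{"dx": 0.8, "dy": -2, "dz": 0, "roll": -0.5, "claw": -0.2}, {"dx": 1.6, "dy": -4, "dz": 0, "roll": -1, "claw": -0.2}, {"dx": 2.4, "dy": -6, "dz": 0, "roll": -1.5, "claw": -0.2}, {"dx": 3.2, "dy": -8, "dz": 0, "roll": -2, "claw": -0.2}, {"dx": 3.8, "dy": -9.5, "dz": 0, "roll": -2, "claw": -0.2}]}}

```text
clock: 1.98
tcp_pos: [0.5254, -0.2127, 0.2306]
orientation: [-0.0, 0.693, 0.721, -0.0]
wrist_force: [0.5, -0.4, -0.1]
finger_gap: 0.0342
grip_force: 0.0
```

Request:
{"op": "send_rows", "data": {"increments": [{"dx": 0, "dy": 0, "dz": -1.6, "roll": 0, "claw": -0.2}, {"dx": 0, "dy": 0, "dz": -3.2, "roll": 0, "claw": -0.2}, {"dx": 0, "dy": 0, "dz": -4.5, "roll": 0, "claw": -0.2}, {"dx": 0, "dy": 0, "dz": -5.3, "roll": 0, "claw": -0.2}, {"dx": 0, "dy": 0, "dz": -5.8, "roll": 0, "claw": -0.2}]}}

```text
clock: 2.6
tcp_pos: [0.5243, -0.2101, 0.0847]
orientation: [-0.001, 0.692, 0.722, -0.0]
wrist_force: [-1.1, -0.5, 0.4]
finger_gap: 0.0343
grip_force: 0.0
```

Request:
{"op": "send_rows", "data": {"increments": [{"dx": 0, "dy": 0, "dz": 0, "roll": 0, "claw": -0.2}, {"dx": 0, "dy": 0, "dz": 0, "roll": 0, "claw": -1}, {"dx": 0, "dy": 0, "dz": 0, "roll": 0, "claw": -1}, {"dx": 0, "dy": 0, "dz": 0, "roll": 0, "claw": -1}, {"dx": 0, "dy": 0, "dz": 0, "roll": 0, "claw": -1}]}}

```text
clock: 3.22
tcp_pos: [0.526, -0.211, 0.0874]
orientation: [0.001, 0.692, 0.722, 0.0]
wrist_force: [0.3, 0.4, 6.1]
finger_gap: 0.0127
grip_force: 41.6
```

Request:
{"op": "send_rows", "data": {"increments": [{"dx": 0, "dy": 0, "dz": 0.3, "roll": 0, "claw": -1}, {"dx": 0, "dy": 0, "dz": 0.8, "roll": 0, "claw": -1}, {"dx": 0, "dy": 0, "dz": 1.8, "roll": 0, "claw": -1}, {"dx": 0, "dy": 0, "dz": 3, "roll": 0, "claw": -1}, {"dx": 0, "dy": 0, "dz": 4, "roll": 0, "claw": -1}]}}

```text
clock: 3.85
tcp_pos: [0.5253, -0.2106, 0.1881]
orientation: [0.0, 0.692, 0.722, 0.0]
wrist_force: [0.9, 0.7, -0.5]
finger_gap: 0.0124
grip_force: 40.9
```

```bash
python3 - <<'E'
from workcell import *
import cv2
a=get_state();print(a['tcp_pos'],a['finger_gap'],a['grip_force'],a['wrist_force'])
cv2.imwrite('pics/lift.png',read_camera('scene')['image'])
E
```

```text
[ 0.52525699 -0.21059072  0.18809671] 0.012429840967955859 40.86418390274048 [ 0.90689285  0.72567562 -0.46435815]
```

View pics/lift.png

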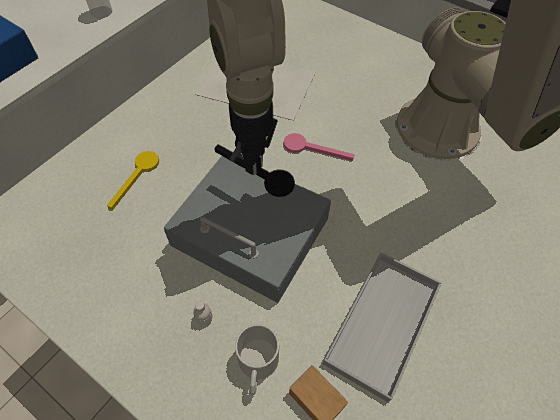

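The occluder is held level, with its paddle at (279,183), above the still-shut lid. Next I'll carry it to the tray, turning +94°.

Request:
{"op": "send_rows", "data": {"increments": [{"dx": 0.1, "dy": 0.8, "dz": 0, "roll": 0.6, "claw": -1}, {"dx": 0.2, "dy": 1.8, "dz": 0, "roll": 1.4, "claw": -1}, {"dx": 0.3, "dy": 2.8, "dz": 0, "roll": 2.2, "claw": -1}, {"dx": 0.5, "dy": 3.8, "dz": 0, "roll": 3, "claw": -1}, {"dx": 0.6, "dy": 4.8, "dz": 0, "roll": 3.9, "claw": -1}]}}

```text
clock: 4.53
tcp_pos: [0.5401, -0.0897, 0.1861]
orientation: [-0.0, 0.471, 0.882, 0.0]
wrist_force: [0.0, 0.5, -0.9]
finger_gap: 0.0126
grip_force: 40.9
```

Request:
{"op": "send_rows", "data": {"increments": [{"dx": 0.1, "dy": 1, "dz": 0, "roll": 0.8, "claw": -1}, {"dx": 0.2, "dy": 2, "dz": 0, "roll": 1.6, "claw": -1}, {"dx": 0.3, "dy": 3, "dz": 0, "roll": 2.4, "claw": -1}, {"dx": 0.5, "dy": 4, "dz": 0, "roll": 3.2, "claw": -1}, {"dx": 0.6, "dy": 5, "dz": 0, "roll": 4, "claw": -1}]}}

```text
clock: 5.15
tcp_pos: [0.5551, 0.0353, 0.1861]
orientation: [-0.0, 0.209, 0.978, 0.0]
wrist_force: [0.8, -0.4, -0.5]
finger_gap: 0.012
grip_force: 40.9
```

Request:
{"op": "send_rows", "data": {"increments": [{"dx": 0.1, "dy": 1, "dz": 0, "roll": 0.8, "claw": -1}, {"dx": 0.2, "dy": 2, "dz": 0, "roll": 1.6, "claw": -1}, {"dx": 0.4, "dy": 3, "dz": 0, "roll": 2.4, "claw": -1}, {"dx": 0.5, "dy": 3.9, "dz": 0, "roll": 3.2, "claw": -1}, {"dx": 0.6, "dy": 4.5, "dz": 0, "roll": 3.8, "claw": -1}]}}

```text
clock: 5.78
tcp_pos: [0.5699, 0.148, 0.1861]
orientation: [-0.0, -0.054, 0.999, 0.0]
wrist_force: [1.0, 0.1, -0.5]
finger_gap: 0.0129
grip_force: 40.9
```

Request:
{"op": "send_rows", "data": {"increments": [{"dx": 0, "dy": 0, "dz": 0, "roll": 0, "claw": -1}, {"dx": 0, "dy": 0, "dz": -1, "roll": 0, "claw": -1}, {"dx": 0, "dy": 0, "dz": -2, "roll": 0, "claw": -1}, {"dx": 0, "dy": 0, "dz": -3, "roll": 0, "claw": -1}, {"dx": 0, "dy": 0, "dz": -4, "roll": 0, "claw": -1}]}}

```text
clock: 6.4
tcp_pos: [0.57, 0.146, 0.0855]
orientation: [-0.0, -0.051, 0.999, -0.0]
wrist_force: [-0.4, 0.1, -0.5]
finger_gap: 0.0123
grip_force: 40.9
```

```bash
python3 - <<'E'
from workcell import *
import cv2
a=get_state();print(a['clock'],a['tcp_pos'],a['orientation'],a['finger_gap'],a['grip_force'],a['wrist_force'])
i=read_camera('scene')['image'];j=read_camera('top')['image']
import numpy as np
cv2.imwrite('pics/above.png',np.hstack([i[220:420,160:500],j[80:280,80:400]]))
E
```

```text
6.4 [0.56996377 0.14600301 0.08551821] [-1.03447840e-04 -5.10086625e-02  9.98698198e-01 -1.20726085e-04] 0.012315498577481945 40.872679352760315 [-0.40011546  0.11811565 -0.47384305]
```

View pics/above.png

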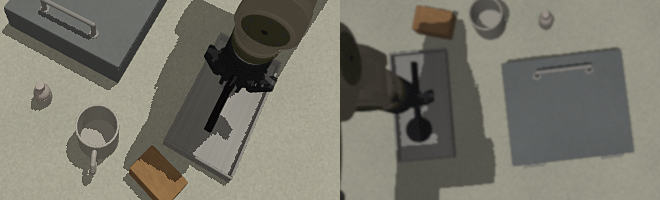

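The occluder is over the tray and aligned with it: top-view paddle at about (498,208), handle running up to about (494,142), tray walls clear. Next I'll lower it gently.

Request:
{"op": "send_rows", "data": {"increments": [{"dx": 0, "dy": 0.05, "dz": -0.8, "roll": 0, "claw": -1}, {"dx": 0, "dy": 0.05, "dz": -1.6, "roll": 0, "claw": -1}, {"dx": 0, "dy": 0.05, "dz": -2.2, "roll": 0, "claw": -1}, {"dx": 0, "dy": 0.05, "dz": -2.6, "roll": 0, "claw": -1}, {"dx": 0, "dy": 0.05, "dz": -2.7, "roll": 0, "claw": -1}]}}

```text
clock: 7.12
tcp_pos: [0.57, 0.148, 0.0185]
orientation: [-0.0, -0.052, 0.999, 0.0]
wrist_force: [0.4, -0.1, -0.7]
finger_gap: 0.0126
grip_force: 40.9
```

Request:
{"op": "send_rows", "data": {"increments": [{"dx": 0, "dy": 0, "dz": -0.08, "roll": 0, "claw": -1}, {"dx": 0, "dy": 0, "dz": -0.16, "roll": 0, "claw": -1}, {"dx": 0, "dy": 0, "dz": -0.24, "roll": 0, "claw": -1}, {"dx": 0, "dy": 0, "dz": -0.3, "roll": 0, "claw": -1}, {"dx": 0, "dy": 0, "dz": -0.3, "roll": 0, "claw": -1}]}}

```text
clock: 7.75
tcp_pos: [0.57, 0.1482, 0.0112]
orientation: [-0.0, -0.052, 0.999, 0.0]
wrist_force: [0.3, 0.4, -0.8]
finger_gap: 0.0124
grip_force: 40.9
```

Request:
{"op": "send_rows", "data": {"increments": [{"dx": 0, "dy": 0, "dz": -0.04, "roll": 0, "claw": -1}, {"dx": 0, "dy": 0, "dz": -0.06, "roll": 0, "claw": -1}, {"dx": 0, "dy": 0, "dz": -0.08, "roll": 0, "claw": -1}, {"dx": 0, "dy": 0, "dz": -0.1, "roll": 0, "claw": -1}, {"dx": 0, "dy": 0, "dz": -0.1, "roll": 0, "claw": -1}]}}

```text
clock: 8.38
tcp_pos: [0.5703, 0.1482, 0.0104]
orientation: [0.0, -0.052, 0.999, 0.0]
wrist_force: [-3.8, 0.0, 11.5]
finger_gap: 0.0125
grip_force: 42.3
```

Request:
{"op": "send_rows", "data": {"increments": [{"dx": 0, "dy": 0, "dz": 0.05, "roll": 0, "claw": -0.6}, {"dx": 0, "dy": 0, "dz": 0.05, "roll": 0, "claw": -0.4}, {"dx": 0, "dy": 0, "dz": 0.05, "roll": 0, "claw": -0.2}, {"dx": 0, "dy": 0, "dz": 0.1, "roll": 0, "claw": -0.1}, {"dx": 0, "dy": 0, "dz": 0.1, "roll": 0, "claw": -0.1}]}}

```text
clock: 9.0
tcp_pos: [0.5702, 0.1482, 0.0113]
orientation: [0.0, -0.052, 0.999, 0.0]
wrist_force: [-0.2, 0.6, -0.4]
finger_gap: 0.0383
grip_force: 0.0
```

Request:
{"op": "send_rows", "data": {"increments": [{"dx": 0, "dy": 0, "dz": 0.5, "roll": 0, "claw": -0.1}, {"dx": 0, "dy": 0, "dz": 1.5, "roll": 0, "claw": -0.1}, {"dx": 0, "dy": 0, "dz": 3, "roll": 0, "claw": -0.1}, {"dx": 0, "dy": 0, "dz": 5, "roll": 0, "claw": -0.1}, {"dx": 0, "dy": 0, "dz": 7, "roll": 0, "claw": -0.1}]}}

```text
clock: 9.62
tcp_pos: [0.57, 0.1482, 0.1887]
orientation: [0.0, -0.052, 0.999, 0.0]
wrist_force: [1.0, -0.3, 0.1]
finger_gap: 0.0386
grip_force: 0.0
```

Request:
{"op": "send_rows", "data": {"increments": [{"dx": 0.3, "dy": -1.3, "dz": 0, "roll": -1.1, "claw": -0.1}, {"dx": 0.6, "dy": -2.6, "dz": 0, "roll": -2.2, "claw": -0.1}, {"dx": 0.9, "dy": -4, "dz": 0, "roll": -3.3, "claw": -0.1}, {"dx": 1.2, "dy": -5.4, "dz": 0, "roll": -4.4, "claw": -0.1}, {"dx": 1.5, "dy": -6.8, "dz": 0, "roll": -5.5, "claw": -0.1}]}}

```text
clock: 10.25
tcp_pos: [0.6079, -0.0229, 0.1874]
orientation: [0.001, 0.328, 0.945, 0.0]
wrist_force: [1.2, -0.1, -0.8]
finger_gap: 0.0385
grip_force: 0.0
```

```bash
python3 - <<'E'
from workcell import *
import cv2,numpy as np
i=read_camera('scene')['image'];j=read_camera('top')['image']
cv2.imwrite('pics/placed.png',np.hstack([i[220:420,160:500],j[80:280,80:400]]))
E
```

```text
(no output)
```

View pics/placed.png

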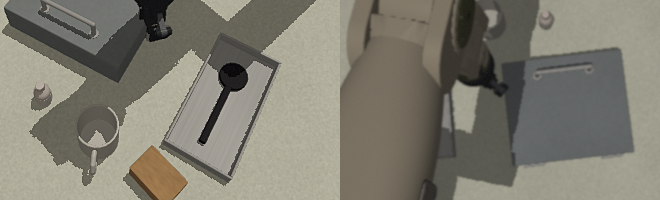

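Request:
{"op": "send_rows", "data": {"increments": [{"dx": 0.3, "dy": -1.4, "dz": 0, "roll": -1.1, "claw": -0.1}, {"dx": 0.6, "dy": -2.8, "dz": 0, "roll": -2.2, "claw": -0.1}, {"dx": 0.9, "dy": -4.2, "dz": 0, "roll": -3.3, "claw": -0.1}, {"dx": 1.2, "dy": -5.5, "dz": 0, "roll": -4.4, "claw": -0.1}, {"dx": 1.5, "dy": -6.6, "dz": 0, "roll": -5.5, "claw": -0.1}]}}

```text
clock: 10.98
tcp_pos: [0.6454, -0.1872, 0.1871]
orientation: [0.0, 0.657, 0.754, 0.0]
wrist_force: [0.3, -0.3, -1.2]
finger_gap: 0.0382
grip_force: 0.0
```

The occluder lies flat in the tray (left panel, paddle (233,77), handle end (203,140)), and the lid is still shut. Next is the bar.

Request:
{"op": "send_rows", "data": {"increments": [{"dx": 0, "dy": 0, "dz": -1, "roll": 0, "claw": -0.1}, {"dx": 0, "dy": 0, "dz": -2, "roll": 0, "claw": -0.1}, {"dx": 0, "dy": 0, "dz": -2.8, "roll": 0, "claw": -0.1}, {"dx": 0, "dy": 0, "dz": -3.3, "roll": 0, "claw": -0.1}, {"dx": 0, "dy": 0, "dz": -3.3, "roll": 0, "claw": -0.1}], "grip_force": 30}}

```text
clock: 11.6
tcp_pos: [0.6447, -0.186, 0.1033]
orientation: [-0.001, 0.656, 0.755, -0.0]
wrist_force: [-0.2, 0.1, 0.8]
finger_gap: 0.0383
grip_force: 0.0
```

Request:
{"op": "send_rows", "data": {"increments": [{"dx": 0, "dy": 0, "dz": 0, "roll": 0, "claw": -0.6}, {"dx": 0, "dy": 0, "dz": 0, "roll": 0, "claw": -1}, {"dx": 0, "dy": 0, "dz": 0, "roll": 0, "claw": -1}, {"dx": 0, "dy": 0, "dz": 0, "roll": 0, "claw": -1}, {"dx": 0, "dy": 0, "dz": 0, "roll": 0, "claw": -1}]}}

```text
clock: 12.22
tcp_pos: [0.6423, -0.1873, 0.105]
orientation: [-0.001, 0.656, 0.754, -0.002]
wrist_force: [-9.4, -1.1, 5.6]
finger_gap: 0.0085
grip_force: 29.5
```

Request:
{"op": "send_rows", "data": {"increments": [{"dx": -0.13, "dy": -0.02, "dz": 0.28, "roll": 0, "claw": -1}, {"dx": -0.26, "dy": -0.04, "dz": 0.55, "roll": 0, "claw": -1}, {"dx": -0.36, "dy": -0.05, "dz": 0.82, "roll": 0, "claw": -1}, {"dx": -0.46, "dy": -0.06, "dz": 1.09, "roll": 0, "claw": -1}, {"dx": -0.58, "dy": -0.08, "dz": 1.36, "roll": 0, "claw": -1}]}}

```text
clock: 12.85
tcp_pos: [0.6309, -0.1888, 0.1384]
orientation: [0.0, 0.656, 0.755, 0.0]
wrist_force: [-0.1, -0.5, -4.5]
finger_gap: 0.0092
grip_force: 29.2
```

Request:
{"op": "send_rows", "data": {"increments": [{"dx": -0.19, "dy": -0.03, "dz": 0.39, "roll": 0, "claw": -1}, {"dx": -0.4, "dy": -0.05, "dz": 0.77, "roll": 0, "claw": -1}, {"dx": -0.63, "dy": -0.09, "dz": 1.13, "roll": 0, "claw": -1}, {"dx": -0.87, "dy": -0.12, "dz": 1.49, "roll": 0, "claw": -1}, {"dx": -1.13, "dy": -0.16, "dz": 1.83, "roll": 0, "claw": -1}]}}

```text
clock: 13.48
tcp_pos: [0.6031, -0.1925, 0.185]
orientation: [0.001, 0.656, 0.755, 0.001]
wrist_force: [5.5, 2.3, -1.2]
finger_gap: 0.0087
grip_force: 29.4
```

Request:
{"op": "send_rows", "data": {"increments": [{"dx": -0.28, "dy": -0.04, "dz": 0.33, "roll": 0, "claw": -1}, {"dx": -0.58, "dy": -0.08, "dz": 0.64, "roll": 0, "claw": -1}, {"dx": -0.9, "dy": -0.12, "dz": 0.93, "roll": 0, "claw": -1}, {"dx": -1.22, "dy": -0.17, "dz": 1.21, "roll": 0, "claw": -1}, {"dx": -1.57, "dy": -0.22, "dz": 1.47, "roll": 0, "claw": -1}]}}

```text
clock: 14.1
tcp_pos: [0.5648, -0.1975, 0.2228]
orientation: [0.002, 0.656, 0.755, 0.002]
wrist_force: [6.1, 4.4, 3.9]
finger_gap: 0.0087
grip_force: 29.3
```

Request:
{"op": "send_rows", "data": {"increments": [{"dx": -0.36, "dy": -0.05, "dz": 0.24, "roll": 0, "claw": -1}, {"dx": -0.73, "dy": -0.1, "dz": 0.46, "roll": 0, "claw": -1}, {"dx": -1.1, "dy": -0.15, "dz": 0.67, "roll": 0, "claw": -1}, {"dx": -1.49, "dy": -0.21, "dz": 0.85, "roll": 0, "claw": -1}, {"dx": -1.89, "dy": -0.26, "dz": 1.01, "roll": 0, "claw": -1}]}}

```text
clock: 14.72
tcp_pos: [0.5173, -0.2039, 0.2486]
orientation: [0.002, 0.656, 0.755, 0.002]
wrist_force: [4.7, 5.9, 8.6]
finger_gap: 0.0088
grip_force: 31.1
```

```bash
python3 - <<'E'
from workcell import *
import cv2,numpy as np
from h import *
c=read_camera('scene');s=get_state();print(s['tcp_pos'],s['wrist_force'])
cv2.imwrite('pics/lid.png',cv2.resize(c['image'][80:320,130:390],None,fx=2.3,fy=2.3,interpolation=cv2.INTER_CUBIC))
# predicted lid features for several angles: free-edge corners (top face)
y=np.radians(7.8);ex=np.array([np.cos(y),np.sin(y),0]);ey=np.array([-ex[1],ex[0],0]);H=np.array([.446,-.214,.07])
for d in(50,55,60,65):
    t=np.radians(d);r=ex*np.cos(t)+np.array([0,0,np.sin(t)]);n=-ex*np.sin(t)+np.array([0,0,np.cos(t)])
    print(d,[((proj(c,H+.24*r+k*ey)-[130,80])*2.3).round(0) for k in(-.14,.14)], 'bar',H+.2*r+.052*n)
E
```

```text
[ 0.51598837 -0.20401222  0.24908841] [2.5851065  5.08130584 6.50149738]
50 [array([ 95., 154.]), array([400., 295.])] bar [ 0.53390233 -0.20195888  0.25663384]
55 [array([104., 130.]), array([411., 269.])] bar [ 0.51745212 -0.20421228  0.26365638]
60 [array([115., 107.]), array([423., 243.])] bar [ 0.50045812 -0.20654017  0.26920508]
65 [array([126.,  84.]), array([435., 218.])] bar [ 0.48304966 -0.20892483  0.27323771]
```

View pics/lid.png

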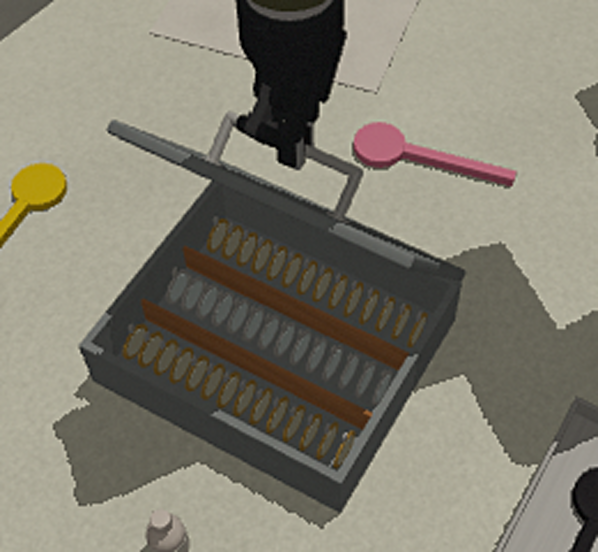

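The lid is held at about 55°: its free edge's left corner is at crop (110,128), against a predicted (104,130) for 55° and (115,107) for 60°. The case interior is visible. I'll finish the last 5°.

Request:
{"op": "send_rows", "data": {"increments": [{"dx": -0.2, "dy": -0.03, "dz": 0.1, "roll": 0, "claw": -1}, {"dx": -0.4, "dy": -0.05, "dz": 0.19, "roll": 0, "claw": -1}, {"dx": -0.55, "dy": -0.07, "dz": 0.26, "roll": 0, "claw": -1}, {"dx": -0.64, "dy": -0.09, "dz": 0.3, "roll": 0, "claw": -1}, {"dx": -0.64, "dy": -0.09, "dz": 0.3, "roll": 0, "claw": -1}]}}

```text
clock: 15.4
tcp_pos: [0.4999, -0.2063, 0.2546]
orientation: [0.001, 0.656, 0.755, 0.001]
wrist_force: [2.7, 5.8, 4.2]
finger_gap: 0.0085
grip_force: 30.7
```

Request:
{"op": "send_rows", "data": {"increments": [{"dx": 0, "dy": 0, "dz": 0, "roll": 0, "claw": -1}, {"dx": 0, "dy": 0, "dz": 0, "roll": 0, "claw": -1}, {"dx": 0, "dy": 0, "dz": 0, "roll": 0, "claw": -1}, {"dx": 0, "dy": 0, "dz": 0, "roll": 0, "claw": -1}, {"dx": 0, "dy": 0, "dz": 0, "roll": 0, "claw": -1}]}}

```text
clock: 16.02
tcp_pos: [0.5001, -0.2062, 0.2545]
orientation: [0.001, 0.656, 0.755, 0.001]
wrist_force: [2.5, 4.7, 3.9]
finger_gap: 0.0086
grip_force: 30.7
```

```bash
python3 - <<'E'
from workcell import *
import cv2,numpy as np
from h import *
c=read_camera('scene');s=get_state();print(s['tcp_pos'],s['wrist_force'],s['finger_gap'])
cv2.imwrite('pics/lid2.png',cv2.resize(c['image'][90:250,160:340],None,fx=3.5,fy=3.5,interpolation=cv2.INTER_CUBIC))
y=np.radians(7.8);ex=np.array([np.cos(y),np.sin(y),0]);ey=np.array([-ex[1],ex[0],0]);H=np.array([.446,-.214,.07])
for d in(56,58,60,62,64):
    t=np.radians(d);r=ex*np.cos(t)+np.array([0,0,np.sin(t)]);n=-ex*np.sin(t)+np.array([0,0,np.cos(t)])
    f=lambda p:((proj(c,p)-[160,90])*3.5).round(0)
    print(d,'under',*[f(H+.24*r+k*ey) for k in(-.14,.14)],'top',*[f(H+.24*r+.012*n+k*ey) for k in(-.14,.14)],'bar ends',*[f(H+.2*r+.052*n+k*ey) for k in(-.06,.06)])
E
```

```text
[ 0.50007201 -0.2062368   0.25451023] [3.0405604  5.71262284 4.64907385] 0.00851777049669392
56 under [ 57. 156.] [524. 366.] top [ 66. 135.] [534. 344.] bar ends [250. 137.] [444. 220.]
58 under [ 63. 142.] [531. 351.] top [ 72. 121.] [542. 329.] bar ends [256. 126.] [450. 209.]
60 under [ 70. 128.] [539. 335.] top [ 79. 107.] [549. 313.] bar ends [263. 115.] [456. 197.]
62 under [ 76. 113.] [546. 320.] top [86. 93.] [557. 298.] bar ends [269. 105.] [463. 186.]
64 under [83. 99.] [553. 305.] top [93. 80.] [564. 283.] bar ends [276.  94.] [469. 176.]
```

View pics/lid2.png

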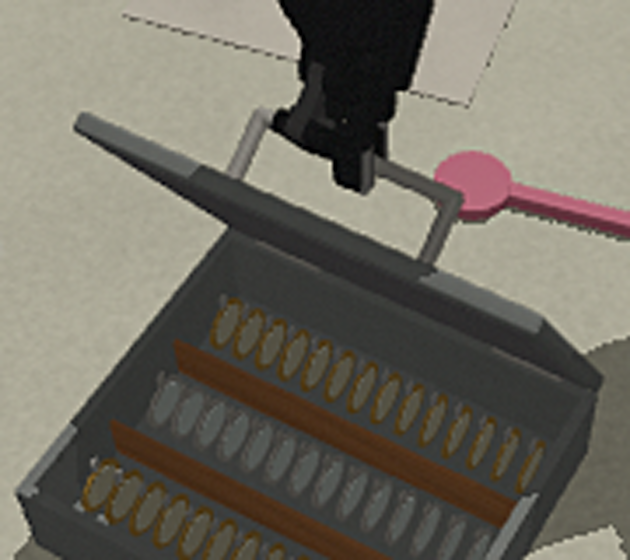

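The picture shows the lid's free-edge corners at crop (73,127)/(83,112) and (538,333)/(546,315), and the bar ends at (265,112) and (460,200). All of these match the 60° prediction. I'm handing in.

```bash
python3 -c "
from workcell import *
print(hand_in())"
```

```text
the job is handed in; nothing more can be done
None
```

The black occluder lies flat in the steel tray, set down rather than dropped, and the gripper is holding the lid at about 60°; the job was handed in at about 16 s, and I moved nothing else.

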